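# Coast the tube shuttle to the reader

### The arm

A 7-joint arm with a two-finger parallel gripper is mounted at the origin on the work surface. World frame = base frame: x ahead of the robot, y to its left, z up, the work surface at z = 0. Lengths are in m, angles in degrees, forces in N, time in s.
With the tool pointing down it reaches from about 0.4 to 0.9 m from the base axis. Payload 5.6 kg.
Tool frame: the origin (TCP) lies between the finger pads; the fingertips stand 25 mm ahead of it and the grasp point (between the pads) lies 6 mm ahead of it; z points along the fingers, y is the line along which they close (so a half turn about z gives the same grasp; the last joint's range is limited). The gripper opens to 92 mm and grips with 3 to 60 N. Pads are 20 mm wide; open, the fingers measure 128 mm over their backs; the gripper's body (75 mm by 189 mm) begins 69 mm behind the grasp point.
Start: joints at [-2.464, 26.786, -0.665, 91.828, 0.344, 61.387, -3.226], TCP at [0.65, -0, 0.24] pointing down, gripper open.
Joint ranges: [-144.91, 144.91], [-17.63, 115.5], [-89.93, 88.59], [15.96, 139.68], [-74.01, 254.01], [8.47, 105.57], [-167.45, 167.45]. Speed limits (degrees/s): [147.25, 147.25, 180, 180, 180, 180, 180].

### API

Orientations are given as [roll, pitch, yaw] about the fixed x, y, z axes, in that order (R = Rz(yaw) Ry(pitch) Rx(roll)).
In Python, from rig import bot gives the robot as it stands.
- The arm moves only by the tool move_arm, never from a script. Its argument "moves" is a list of rows, each a list of 7 numbers: the turn, a rotation vector about the tool's x, y, z in units of 4 degrees (1.0 is 4 degrees), then the shift along the tool's x, y, z in units of 0.025 m (1.0 is 0.025 m), then the opening, from 0 (shut) to 1 (fully open). A call has 1 to 8 rows; each row shifts and turns the commanded pose from where the row before left it, along the tool's axes as they then stand; what a row does not reach is not made up. A row lasts 1/12 s, in which the tool goes at most 41.7 mm and 7.16 degrees, less where a joint would pass 70% of its speed; a pose out of reach is approached as far as the arm can. A call with a number of a shift or a turn outside -1 to 1 is refused whole. A call with a gripper value outside its range is refused whole. The fingers move at their own pace and stop on an object; "squeeze" is the grip in N (left out, the last holds). Time passes only in rows, so rows that do not move let the fingers close. It gives the time, the measured TCP pose, the force, the opening and the grip force at its end, in the units of the state.
- bot.get_state(): the state, without advancing time (a new reading comes with each control period).
- bot.read_camera(name): name is "scene" or "side" or "wrist"; returns (picture, depth): 384x512x3 uint8, blue, green, red; 384x512 float32, m along the optical axis (not along the pixel's ray), 0 where there is no reading.
- bot.camera_params(name): a dict with "fx", "fy", "cx", "cy" (pixels), "rvec" (rotation vector, rad) and "tvec" (3), from world to camera coordinates, as OpenCV has them. Camera axes: x right, y down, z forward; pixel columns grow to the right and rows downward; lengths in m; the calibration is good to about 2 mm. A picture is of the moment at which its call begins: read the wrist's pose just before it. camera_params takes no time and is no camera call; for the wrist camera it gives the pose at the moment of the call.
- bot.close_job(): hands the job in; it is judged then, once.
The state is a dict: "time_s": time; "joint_pos": joint angles; "joint_vel": joint speeds; "joint_efforts": joint torques, N m; "tcp_pos": TCP position; "orientation": TCP orientation; "wrist_force": force on the tool from outside, world axes, zero at the start; "torque": the same for the moment, N m; "finger_gap": finger opening in m; "grip_force": force on a finger pad.
Only numpy, scipy, OpenCV 4.12 (cv2) and the standard library are available. Lean on these libraries where they do the work, as an engineer would, in place of code of your own. Each camera call takes 0.05 s, during which the arm holds its last target. There are 200 camera calls.

### The job

Send the blue-buffered tube shuttle along its low-friction track, through the scanner tunnel where the hand cannot follow, and bring it to rest with the orange line across its rack level with the orange pointer of the reading head, then take the hand away and leave it standing still. Drive and brake it only by light pushes on its two sprung blue end buffers (do not pinch or slam them, or touch the white rack, its tubes or the truck), keep it under 0.25 m/s, and never let it run into the stop at either end of the track. Leave the other things on the bench alone.

Things in the scene. Friction and masses are not known exactly. Their poses are not given: they have to be found in the camera images.
- track: Fixed aluminium track, 780 x 110 mm, tops of its two steel rails 25 mm above the bench. Origin: centre of its underside, on the bench. +y: direction of travel to the reader and the red stop; +x: far side; z up. Place and yaw vary. A 36 mm high stop block stands at each end: red at +y, grey at -y (inner face at track y = -330 mm).
- tunnel: Fixed white scanner tunnel with a clear roof over the track; the shuttle passes through, the hand does not fit. It covers track y = -130 to -10 mm, 166 mm wide outside, roof underside 130 mm, top of the black bar on the roof 160 mm above the bench. Origin: centre of its foot on the bench, at track x = 0, y = -70 mm; axes as the track's.
- shuttle (a joint): Travel along track +y, m. Shuttle centre: track y = value - 0.240, x = 0. At 0.490 its truck (160 mm long, 27 to 49 mm above the bench) meets the red stop, at -0.010 the grey one. Starts at rest. Almost frictionless: 0.012 N plus 0.3 N per m/s; mass with rack and buffers 3.0 kg (all nominal; true mass up to 27 % off), so from 50 mm/s it coasts some 170 mm.
- line (a point): Middle of the orange line (6 mm wide) that runs across the top of the white rack on the shuttle, 100 mm above the bench; the rack is 150 mm along the track, 120 mm across, with 12 capped tubes reaching to 118 mm above the bench. The line is the shuttle's centre.
- rear_buffer (a joint): Compression of the rear (-y end) sprung buffer in m: 0 out, 0.035 fully in (hard limit). Spring 60 N/m with almost no damping, so the shuttle rebounds from anything that stands still. Pushing on it drives the shuttle to +y.
- front_buffer (a joint): Compression of the front (+y end) sprung buffer in m, same spring and travel. Pushing on it towards -y brakes the shuttle.
- rear_face (a point): Middle of the rear buffer's black rubber face, which looks to track -y; 76 mm above the bench, 115 mm behind the line when out. The face is 104 mm wide across the track and spans 53 to 99 mm above the bench. Behind it the space over the track is free but for the low grey stop, until the tunnel.
- front_face (a point): Middle of the front buffer's black rubber face, which looks to track +y; same size and height, 115 mm ahead of the line when out.
- pointer (a point): Tip of the orange pointer (10 mm wide, 93 mm above the bench) sticking out towards the track from the white reading head (50 x 70 x 85 mm) just beyond the track's far side. The tip is 82 mm to the far side of the track's centre line; its place along the track varies. Shuttle right: line and pointer at the same track y. Axes as the track's.
- stop_face (a point): Middle of the red stop's inner face, at track y = +330 mm, 30 mm above the bench. The end of the shuttle's truck, 80 mm ahead of the line, would strike it.
- dish: Clear round dish, 90 mm across, 18 mm high, origin under its centre. Bystander.
- pot: White sample pot with red cap, 70 mm tall, 60 mm across, origin under its centre. Bystander.
- reagent: Amber reagent bottle with blue cap, 110 mm tall, 56 mm across, origin under its centre. Bystander.
- swab_tray: Green open tray, 120 x 180 x 35 mm, origin under its centre, on the robot's side of the track. Bystander.
- lock_ring: Steel rotor lock ring, 56 mm across, 16 mm high, origin under its centre, on the robot's side of the track. Bystander.
Not all that is in view belongs to the job. Leave any pink or purple look-alike of the part that bears pointer alone.

How it is judged:
By the outcome, as a careful person would: the job done as asked, in the order asked, and still so for the second after the job is handed in, with the robot touching nothing.
It also fails if it takes over 45 s, if anything falls off the work surface, if the arm or the gripper's body presses on something with over 40 N, if the wrist force passes 120 N, or if a joint passes its speed limit or range.

## Working session

There is one attempt and no reset: what is moved stays moved. The work goes in short steps, Python scripts to look and compute and a tool call to move; the robot and the scene stay as the last step left them, time stands still between calls to the robot, and variables do not carry over. Pictures are saved under pics/ and viewed, at most 10 in all, crops included, and the job is handed in when it is done.

Besides the shell and the picture viewer there is one more tool, called after "Emit:" by a JSON object that holds its "op" and its "data". move_arm: Moves the arm, as the interface text tells. Its arguments: {"type":"object","properties":{"moves":{"type":"array"},"squeeze":{"type":"number"}},"required":["moves"]}

```bash
ls; mkdir -p pics; cat > h.py <<'E'
import numpy as np, cv2
from rig import bot
def cam(n):
    p=bot.camera_params(n); R=cv2.Rodrigues(np.array(p['rvec'],float))[0]; t=np.array(p['tvec'],float).ravel()
    return p,R,t
def ray(n,u,v,z,c=None):
    p,R,t=c or cam(n); d=R.T@np.array([(u-p['cx'])/p['fx'],(v-p['cy'])/p['fy'],1]); o=-R.T@t
    return o+d*(z-o[2])/d[2]
def proj(n,X,c=None):
    p,R,t=c or cam(n); q=R@np.array(X)+t
    return np.array([p['fx']*q[0]/q[2]+p['cx'],p['fy']*q[1]/q[2]+p['cy']])
E
python3 - <<'E'
from h import *
for n in ('scene','side'):
    im,d=bot.read_camera(n); cv2.imwrite(f'pics/{n}0.png',im); np.save(f'{n}0.npy',d)
    p,R,t=cam(n); print(n,p['fx'],-R.T@t,R[2])
a=cv2.imread('pics/scene0.png')
s=bot.get_state(); print(s['time_s'],s['tcp_pos'],s['orientation'],s['wrist_force'])
E
```

```text
pics
scene 430.3678116806927 [ 1.43580142 -0.27281063  0.72263502] [-0.77993404  0.2945801  -0.55220056]
side 389.972127781243 [-0.09148793  0.65080979  0.73970098] [ 0.59757387 -0.52656609 -0.60467646]
0.1 [ 6.49503729e-01 -5.68611476e-05  2.38734484e-01] [-1.79907920e+02  6.21858960e-03  8.99948869e+01] [ 0.16605193 -0.18548292  0.24115865]
```

View pics/scene0.png

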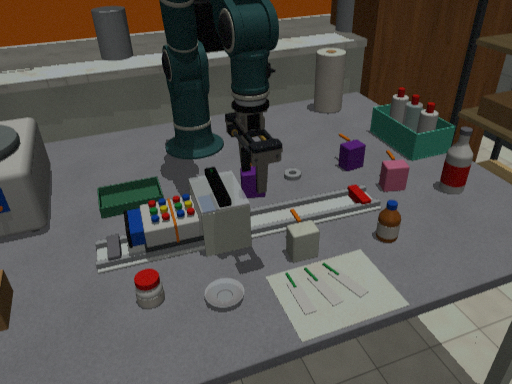

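View pics/side0.png

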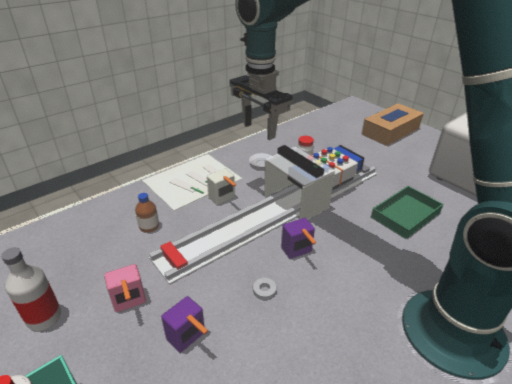

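Scene: shuttle at about (165,222), with its orange line near (174,222). The tunnel is at (220,210), the white head at (303,240) with its pointer tip near (294,213), the red stop at (358,193) and the grey stop at (112,245). The side view shows the same layout, plus two purple look-alikes and one pink one; one of the purple ones stands beside the track at the tunnel exit.

```bash
python3 - <<'E'
from h import *
S={}
for n in ('scene','side'):
    im=cv2.imread(f'pics/{n}0.png'); hsv=cv2.cvtColor(im,cv2.COLOR_BGR2HSV)
    for nm,lo,hi in (('orange',(7,150,120),(18,255,255)),('red',(0,170,90),(5,255,255)),('blue',(105,150,50),(125,255,255)),('purple',(126,80,30),(150,255,255)),('dark',(0,0,0),(180,255,35))):
        m=cv2.inRange(hsv,lo,hi); m[:110 if n=='side' else 130]=0; k,l,st,c=cv2.connectedComponentsWithStats(m)
        print(n,nm,[(st[i].tolist(),c[i].round(1).tolist()) for i in range(1,k) if st[i][4]>(12 if nm!='dark' else 60)])
im=cv2.imread('pics/scene0.png')[140:275,90:400]; a=cv2.resize(im,None,fx=2.5,fy=2.5,interpolation=cv2.INTER_CUBIC)
im=cv2.imread('pics/side0.png')[110:290,140:390]; b=cv2.resize(im,None,fx=3.1,fy=3.1,interpolation=cv2.INTER_CUBIC)
cv2.imwrite('pics/c1.png',a);cv2.imwrite('pics/c2.png',b)
E
```

```text
scene orange [([340, 134, 10, 6, 18], [344.5, 136.6]), ([387, 150, 8, 9, 24], [390.7, 154.3]), ([167, 199, 10, 26, 62], [171.5, 211.6]), ([291, 209, 10, 12, 44], [295.5, 214.6])]
scene red [([349, 185, 22, 17, 168], [359.3, 193.2]), ([173, 196, 6, 4, 20], [175.4, 197.6]), ([148, 200, 7, 5, 27], [151.4, 202.0]), ([187, 208, 7, 5, 26], [190.0, 209.9]), ([162, 213, 7, 5, 27], [165.0, 214.9]), ([134, 269, 25, 18, 323], [146.0, 277.1])]
scene blue [([0, 188, 10, 24, 115], [3.3, 202.1]), ([182, 194, 7, 7, 40], [185.3, 196.6]), ([158, 198, 7, 7, 40], [161.3, 201.1]), ([387, 200, 11, 10, 83], [391.8, 204.5]), ([127, 208, 19, 38, 483], [135.6, 226.6]), ([177, 210, 7, 7, 44], [180.0, 212.9]), ([151, 215, 8, 7, 43], [154.6, 218.0])]
scene purple [([339, 140, 27, 31, 671], [351.4, 154.7]), ([241, 166, 24, 32, 437], [249.7, 183.0])]
scene dark [([167, 130, 47, 25, 529], [189.0, 138.2]), ([227, 130, 55, 42, 861], [253.9, 145.3]), ([484, 130, 28, 29, 250], [496.8, 144.0]), ([0, 140, 19, 20, 79], [10.4, 150.6]), ([205, 168, 26, 39, 486], [217.6, 187.4]), ([123, 209, 10, 39, 128], [127.2, 228.4]), ([145, 236, 59, 16, 234], [173.2, 243.8])]
side orange [([225, 177, 10, 8, 26], [229.2, 180.6]), ([303, 229, 12, 14, 56], [308.4, 235.8]), ([122, 280, 8, 20, 90], [125.4, 290.0]), ([188, 315, 19, 18, 107], [197.0, 324.0])]
side red [([300, 137, 13, 6, 66], [305.8, 139.4]), ([162, 243, 24, 23, 233], [173.1, 253.9]), ([15, 298, 34, 25, 469], [32.4, 311.4]), ([0, 375, 11, 9, 85], [4.8, 379.6])]
side blue [([336, 147, 26, 14, 103], [348.2, 153.3]), ([139, 194, 8, 5, 31], [142.5, 195.7])]
side purple [([283, 218, 31, 40, 716], [295.9, 235.7]), ([162, 297, 41, 55, 1209], [180.7, 321.9])]
side dark [([471, 134, 13, 45, 202], [476.0, 158.9]), ([476, 185, 11, 17, 98], [480.5, 193.2]), ([468, 220, 44, 47, 1383], [490.5, 244.8])]
```

View pics/c1.png

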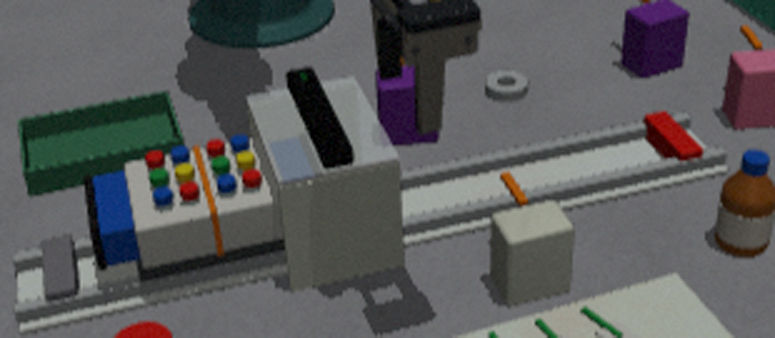

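View pics/c2.png

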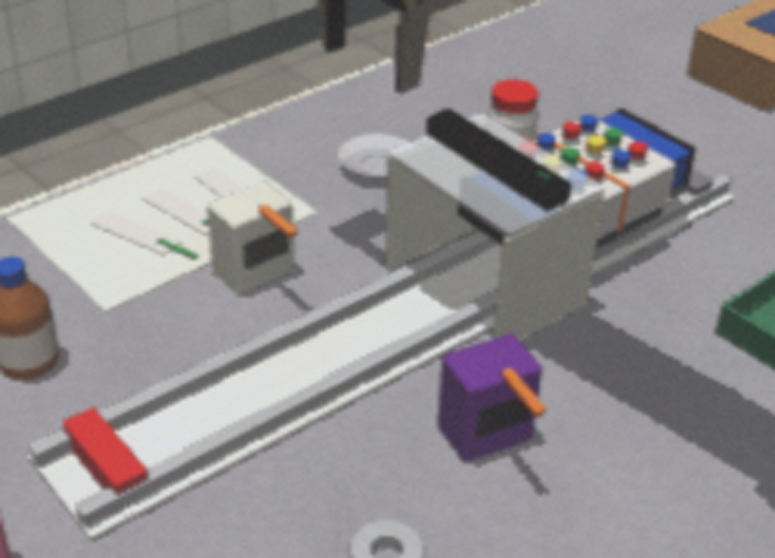

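The crops show edges clearly, and I'll ray-cast them: the red stop top at crop1 (645–702,113–158), the black bar top at crop1 (287–353,68–165), the pointer tip at crop1 (505,175) and crop2 (262,208), and the line top at crop1 (197–218,148–225).

```bash
python3 - <<'E'
from h import *
A=lambda x,y:(90+x/2.5-.3,140+y/2.5-.3); B=lambda x,y:(140+x/3.1-.3,110+y/3.1-.3)
cs,cd=cam('scene'),cam('side')
def P(n,q,z): 
    u=A(*q) if n=='scene' else B(*q); return ray(n,*u,z,cs if n=='scene' else cd)[:2]
f=lambda v:np.round(v,4)
for nm,n,q1,q2,z in (('edge','scene',(22,328),(725,168),.01),('edge','side',(95,530),(733,190),.01),
  ('bar L','scene',(287,74),(330,165),.16),('bar R','scene',(312,70),(353,155),.16),('bar','side',(447,110),(568,183),.16),('bar2','side',(428,122),(550,200),.16),
  ('line','scene',(195,148),(215,213),.1),('ptr','scene',(505,175),(520,203),.093),('ptr','side',(264,208),(294,234),.093),('red in','scene',(645,118),(680,158),.036),('red in','side',(95,408),(147,478),.036),('redout','side',(67,420),(120,490),.036),
  ('purp base','side',(467,458),(541,432),0),('purp tip','side',(541,412),(505,372),.093),('grey','scene',(75,236),(76,292),.036)):
    a,b=P(n,q1,z),P(n,q2,z); d=b-a; print(nm,n,f(a),f(b),'ang',round(np.degrees(np.arctan2(d[1],d[0])),1),'len',round(np.hypot(*d),4))
# two-view heights
def tri(ua,ub):
    M=[];v=[]
    for (p,R,t),(u,w) in ((cs,ua),(cd,ub)):
        for c,k,fx in ((0,(u-p['cx'])/p['fx'],0),(1,(w-p['cy'])/p['fy'],0)):
            M.append(R[c]-k*R[2]); v.append(k*t[2]-t[c])
    return np.linalg.lstsq(np.array(M),np.array(v),rcond=None)[0]
print('ptr tip',f(tri(A(505,175),B(294,234))),f(tri(A(520,203),B(264,208))))
print('stop',f(tri(A(680,158),B(95,408))),f(tri(A(645,118),B(147,478))), f(tri(A(702,152),B(67,420))))
E
```

```text
edge scene [ 0.5823 -0.3759] [0.6156 0.3909] ang 87.5 len 0.7675
edge side [0.5043 0.3985] [ 0.4737 -0.3794] ang -92.2 len 0.7785
bar L scene [ 0.4681 -0.0705] [ 0.6454 -0.077 ] ang -2.1 len 0.1774
bar R scene [ 0.4703 -0.0441] [ 0.6382 -0.0525] ang -2.9 len 0.168
bar side [ 0.6145 -0.07  ] [ 0.4562 -0.0645] ang 178.0 len 0.1583
bar2 side [ 0.6096 -0.0406] [ 0.4483 -0.0327] ang 177.2 len 0.1615
line scene [ 0.4769 -0.1772] [ 0.5955 -0.1807] ang -1.7 len 0.1187
ptr scene [0.6366 0.1041] [0.6847 0.0982] ang -7.1 len 0.0485
ptr side [0.6726 0.1067] [0.6219 0.1106] ang 175.6 len 0.0508
red in scene [0.5225 0.3387] [0.6099 0.3318] ang -4.5 len 0.0877
red in side [0.5957 0.3409] [0.5024 0.35  ] ang 174.4 len 0.0938
redout side [0.5981 0.3656] [0.5051 0.3725] ang 175.7 len 0.0932
purp base side [0.381  0.1179] [0.362  0.0478] ang -105.1 len 0.0727
purp tip side [0.3196 0.1078] [0.3687 0.0964] ang -13.0 len 0.0505
grey scene [ 0.4921 -0.3125] [ 0.5813 -0.3206] ang -5.1 len 0.0896
ptr tip [0.6286 0.1068 0.0873] [0.6787 0.1017 0.0877]
stop [0.602  0.3378 0.0294] [0.5102 0.3464 0.0269] [0.6033 0.3643 0.0313]
```

Track frame: origin about (0.546, 0.010), yaw about −2.4°. Pointer is at track y ≈ 0.100 and the line at ≈ −0.186, so the rear face is near −0.301. I'll move behind the rear buffer with the fingers closed.

Emit:
{"op": "move_arm", "data": {"moves": [[0,0,0.6,-1,-0.6,0,0],[0,0,0,-1,-0.6,0,0],[0,0,0,-1,-0.6,0,0],[0,0,0,-1,-0.6,0,0],[0,0,0,-1,-0.6,0,0],[0,0,0,-1,-0.6,0,0],[0,0,0,-1,-0.55,0,0],[0,0,0,-1,0,0,0]]}}

```text
time_s: 0.77
tcp_pos: [0.5362, -0.1974, 0.2394]
orientation: [-179.9, -0.0, 87.5]
wrist_force: [0.3, 0.6, -0.2]
finger_gap: 0.0408
grip_force: 0.0
```

Emit:
{"op": "move_arm", "data": {"moves": [[0,0,0,-1,0,0,0],[0,0,0,-1,0,0,0],[0,0,0,-1,0,0,0],[0,0,0,-1,0,0.6,0],[0,0,0,-1,0,1,0],[0,0,0,-0.6,0,1,0],[0,0,0,0,0,1,0],[0,0,0,0,0,1,0]]}}

```text
time_s: 1.43
tcp_pos: [0.5322, -0.3376, 0.123]
orientation: [-180.0, 0.0, 87.4]
wrist_force: [0.8, 1.6, -0.7]
finger_gap: 0.0005
grip_force: 0.0
```

```bash
cat >> h.py <<'E'
O=np.array([.546,.010]); ey=np.array([.0419,.9991]); ex=np.array([.9991,-.0419])
def tr(w): w=np.array(w)[:2]-O; return np.round([w@ex,w@ey],4)
def tcp():
    s=bot.get_state(); print('t %.2f track'%s['time_s'],tr(s['tcp_pos']),'z %.4f'%s['tcp_pos'][2],'ori',np.round(s['orientation'],1),'F',np.round(s['wrist_force'],2)); return s
E
python3 - <<'E'
from h import *
tcp()
for n in ('scene','wrist'):
    im,d=bot.read_camera(n); cv2.imwrite(f'pics/{n}1.png',im)
a=cv2.imread('pics/scene1.png')[130:290,90:310]; b=cv2.imread('pics/wrist1.png')
a=cv2.resize(a,(440,320)); b=cv2.resize(b,(360,270)); o=np.zeros((320,800,3),np.uint8); o[:,:440]=a;o[:270,440:]=b; cv2.imwrite('pics/m1.png',o)
tcp()
E
```

```text
t 1.43 track [ 0.0007 -0.3479] z 0.1230 ori [-180.     0.    87.4] F [ 0.81  1.56 -0.68]
t 1.53 track [-0.0014 -0.3449] z 0.1200 ori [-179.5   -0.2   87.6] F [-0.36  0.3   0.25]
```

View pics/m1.png

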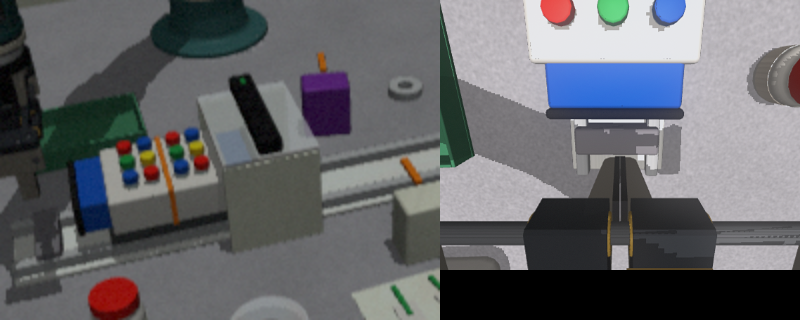

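The left half shows the hand hanging behind the shuttle at about (30,190). The right half (wrist view) has the black rubber face strip at about (615,113), centred on the closed fingers at (620,160).

```bash
python3 - <<'E'
from h import *
c=cam('wrist'); im,d=bot.read_camera('wrist'); tcp()
g=im.max(2).astype(int)
m=cv2.inRange(cv2.cvtColor(im,cv2.COLOR_BGR2HSV),(100,120,60),(125,255,255)); k,l,st,ce=cv2.connectedComponentsWithStats(m); i=1+np.argmax(st[1:,4]); print(st[i],ce[i])
x=int(ce[i][0]); y1=st[i][1]+st[i][3]-1; print(g[y1-4:y1+25,x])
for y in range(y1-4,y1+25):
    if g[y,x]<70: print(y,tr(ray('wrist',x,y,.099,c)),d[y,x])
for xx in (st[i][0],st[i][0]+st[i][2]): print(tr(ray('wrist',xx,y1,.095,c)))
print(tr(ray('wrist',*ce[i],.099,c)))
E
```

```text
t 1.58 track [ 2.000e-04 -3.455e-01] z 0.1225 ori [-1.797e+02 -1.000e-01  8.760e+01] F [-0.3   0.38 -0.14]
[  150    91   195    65 12122] [247.66416433 122.0984161 ]
[188 176 133  84  70  74  75  75  76  76  74  73  74  73  71  68  67  56
 176 232 233 233 240 145  73  80  79  80  76]
166 [-0.0064 -0.3021] 0.17080703
167 [-0.0064 -0.3027] 0.17142457
168 [-0.0064 -0.3032] 0.17086375
[-0.0586 -0.297 ]
[ 0.046 -0.297]
[-0.0058 -0.2793]
```

Emit:
{"op": "move_arm", "data": {"moves": [[0,0,0,0,-0.24,0.75,0],[0,0,0,0.3,0,0.75,0],[0,0,0,0.3,0,0,0],[0,0,0,0,0,0,0]]}}

```text
time_s: 1.92
tcp_pos: [0.5287, -0.3186, 0.0881]
orientation: [180.0, -0.1, 87.7]
wrist_force: [-0.1, 0.2, 0.5]
finger_gap: 0.0009
grip_force: 0.0
```

Emit:
{"op": "move_arm", "data": {"moves": [[0,0,0,0.14,0,0,0],[0,0,0,0.14,0,0,0],[0,0,0,0.14,0,0,0],[0,0,0,0.14,0,0,0],[0,0,0,0.14,0,0,0],[0,0,0,0.14,0,0,0],[0,0,0,0.14,0,0,0],[0,0,0,0.14,0,0,0]]}}

```text
time_s: 2.58
tcp_pos: [0.529, -0.2927, 0.0872]
orientation: [180.0, 0.0, 87.6]
wrist_force: [-0.1, -1.0, 0.8]
finger_gap: 0.0004
grip_force: 0.3
```

```bash
cat >> h.py <<'E'
def line(n='scene',save=None):
    im,d=bot.read_camera(n); 
    if save: cv2.imwrite(save,im)
    h=cv2.cvtColor(im,cv2.COLOR_BGR2HSV); m=cv2.inRange(h,(7,150,100),(18,255,255)); c=cam(n); k,l,st,ce=cv2.connectedComponentsWithStats(m)
    out=[]
    for i in range(1,k):
        if st[i][4]<10: continue
        q=tr(ray(n,*ce[i],.1,c)); q2=tr(ray(n,*ce[i],.093,c))
        if abs(q[0])<.14 and abs(q[1])<.33: out.append((st[i].tolist(),'z.1',q.tolist(),'z.093',q2.tolist()))
    for o in out: print(n,*o)
E
python3 - <<'E'
from h import *
tcp(); line()
E
```

```text
t 2.58 track [-0.0043 -0.3031] z 0.0872 ori [180.    0.   87.6] F [-0.15 -0.98  0.85]
scene [168, 198, 10, 28, 62] z.1 [0.0007, -0.1869] z.093 [-0.0095, -0.1862]
scene [291, 209, 10, 13, 48] z.1 [0.119, 0.0944] z.093 [0.1102, 0.0982]
```

Emit:
{"op": "move_arm", "data": {"moves": [[0,0,0,0.15,0,0,0],[0,0,0,0.15,0,0,0],[0,0,0,0.15,0,0,0],[0,0,0,0.15,0,0,0],[0,0,0,0.14,0,0,0],[0,0,0,0.14,0,0,0],[0,0,0,0.14,0,0,0],[0,0,0,0.14,0,0,0]]}}

```text
time_s: 3.3
tcp_pos: [0.5301, -0.2634, 0.087]
orientation: [-180.0, -0.0, 87.6]
wrist_force: [1.0, -0.8, -0.5]
finger_gap: 0.0003
grip_force: 0.0
```

```bash
python3 - <<'E'
from h import *
tcp(); line(); line(); tcp()
E
```

```text
t 3.30 track [-0.0044 -0.2738] z 0.0870 ori [-180.    -0.    87.6] F [ 1.02 -0.81 -0.51]
scene [185, 195, 11, 27, 63] z.1 [0.0001, -0.1425] z.093 [-0.01, -0.1414]
scene [290, 209, 11, 13, 49] z.1 [0.1185, 0.0943] z.093 [0.1097, 0.0981]
scene [187, 195, 10, 26, 61] z.1 [-0.0015, -0.139] z.093 [-0.0117, -0.1378]
scene [290, 209, 11, 13, 49] z.1 [0.1185, 0.0943] z.093 [0.1097, 0.0981]
t 3.40 track [-0.0043 -0.2733] z 0.0870 ori [-180.    -0.    87.7] F [0.68 0.2  0.63]
```

The shuttle has separated at roughly 0.075 m/s. Next I lift the hand and cross to the front side.

Emit:
{"op": "move_arm", "data": {"moves": [[0,0,0,-0.2,0,-1,0],[0,0,0,0,0,-1,0],[0,0,0,0.2,0,-1,0],[0,0,0,0.8,0,-1,0],[0,0,0,1,0,-1,0],[0,0,0,1,0,0,0],[0,0,0,1,0,0,0],[0,0,0,1,0,0,0]]}}

```text
time_s: 4.07
tcp_pos: [0.5353, -0.1431, 0.2129]
orientation: [179.9, 0.0, 87.6]
wrist_force: [0.1, 0.6, -0.9]
finger_gap: 0.0006
grip_force: 0.0
```

Emit:
{"op": "move_arm", "data": {"moves": [[0,0,0,1,0,0,0],[0,0,0,1,0,0,0],[0,0,0,1,0,0,0],[0,0,0,1,0,0,0],[0,0,0,1,0,0,0],[0,0,0,1,0,0,0],[0,0,0,1,0,0,0],[0,0,0,1,0,0,0]]}}

```text
time_s: 4.73
tcp_pos: [0.5435, 0.0569, 0.2122]
orientation: [180.0, 0.0, 87.6]
wrist_force: [-0.9, 0.0, -0.2]
finger_gap: 0.0001
grip_force: 0.0
```

```bash
python3 - <<'E'
from h import *
tcp(); line(); line('side')
E
```

```text
t 4.73 track [-0.0044  0.0467] z 0.2122 ori [180.    0.   87.6] F [-0.9   0.03 -0.22]
scene [290, 209, 11, 12, 48] z.1 [0.118, 0.0943] z.093 [0.1092, 0.0982]
side [225, 177, 10, 8, 27] z.1 [0.0908, 0.1085] z.093 [0.099, 0.1029]
```

Emit:
{"op": "move_arm", "data": {"moves": [[0,0,0,1,0,0,0],[0,0,0,1,0,0,0],[0,0,0,1,0,0,0],[0,0,0,1,0,0,0],[0,0,0,1,0,0,0],[0,0,0,1,0,1,0],[0,0,0,0.8,0,1,0],[0,0,0,0,0,1,0]]}}

```text
time_s: 5.5
tcp_pos: [0.5507, 0.2303, 0.1367]
orientation: [179.9, -0.2, 87.9]
wrist_force: [-0.4, 0.9, 0.6]
finger_gap: 0.0003
grip_force: 0.0
```

```bash
python3 - <<'E'
from h import *
tcp(); line(save='pics/s3.png'); c=cam('wrist'); im,d=bot.read_camera('wrist'); cv2.imwrite('pics/w3.png',im); tcp()
a=cv2.imread('pics/s3.png')[130:290,90:400]; o=np.zeros((384,800,3),np.uint8); o[:160,:310]=a; o[:360,312:792]=cv2.resize(im,(480,360)); cv2.imwrite('pics/m3.png',o)
E
```

```text
t 5.50 track [-0.0046  0.2203] z 0.1367 ori [179.9  -0.2  87.9] F [-0.41  0.93  0.58]
scene [291, 209, 10, 12, 50] z.1 [0.1178, 0.0947] z.093 [0.109, 0.0986]
t 5.60 track [-0.0069  0.2144] z 0.1331 ori [-179.6    0.2   87.7] F [-0.36 -1.41 -0.57]
```

View pics/m3.png

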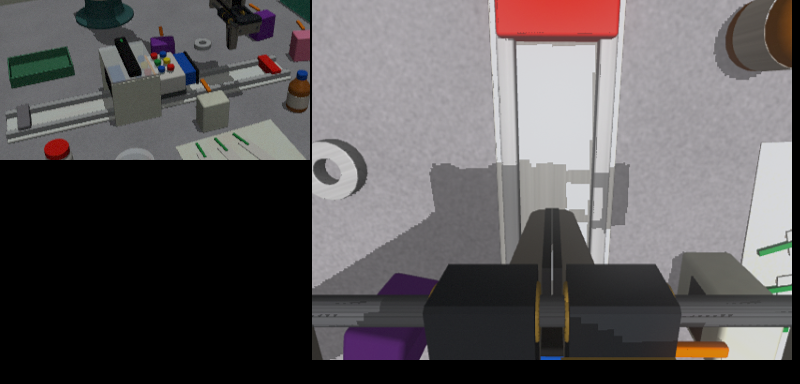

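The front buffer has emerged at crop (185,70), which is scene about (275,200). The hand is ahead of it, and the wrist view shows only the red stop side. Next I measure the front face.

```bash
cat >> h.py <<'E'
def front(im=None):
    s=bot.get_state()['time_s']
    if im is None: im,_=bot.read_camera('scene')
    m=cv2.inRange(cv2.cvtColor(im,cv2.COLOR_BGR2HSV),(105,150,50),(125,255,255)); m[:,:235]=0; m[:,380:]=0; k,l,st,ce=cv2.connectedComponentsWithStats(m)
    i=1+np.argmax(st[1:,4]); ys,xs=np.where(l==i); j=np.argmax(xs); c=cam('scene')
    # right edge of blue, upper rows
    e=[(xs[ys==y].max(),y) for y in sorted(set(ys))]; e=e[2:12:2]
    print('t %.2f'%s,st[i].tolist(),[tr(ray('scene',x+.5,y,.099,c)).tolist() for x,y in e])
    return im
E
python3 - <<'E'
from h import *
im=cv2.imread('pics/s3.png'); front(im)
a=cv2.resize(im[170:240,230:330],(800,560),interpolation=cv2.INTER_CUBIC); cv2.imwrite('pics/z3.png',a)
E
```

```text
t 5.60 [263, 183, 23, 32, 345] [[-0.029, 0.0942], [-0.0176, 0.0958], [-0.0073, 0.0948], [0.0037, 0.0964], [0.0137, 0.0954]]
```

View pics/z3.png

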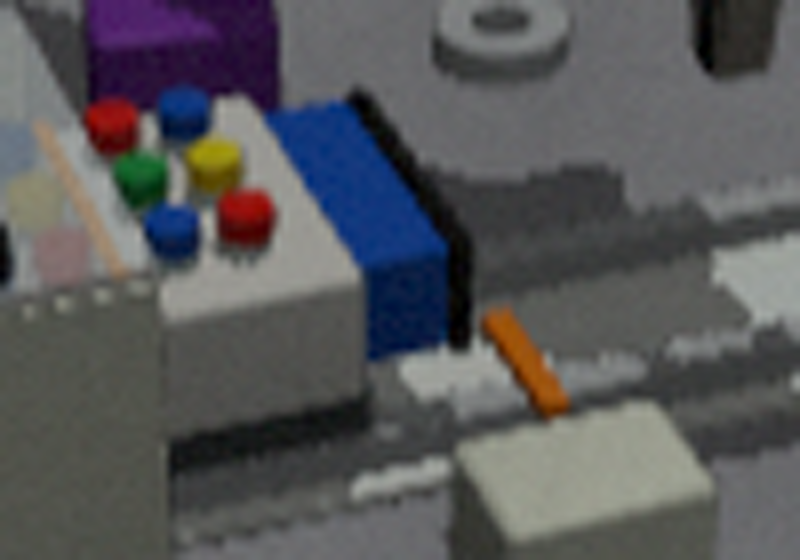

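Black front face is about 8 mm beyond the blue edge, so it was at track y ≈ 0.103 at t=5.5. I'll lower the hand now, well ahead of it.

Emit:
{"op": "move_arm", "data": {"moves": [[0,0,0,0.2,0,0.6,0],[0,0,0,0.1,0,0.7,0],[0,0,0,0,0,0.6,0],[0,0,0,0,0,0,0]]}}

```text
time_s: 5.93
tcp_pos: [0.5504, 0.231, 0.0883]
orientation: [-179.8, 0.1, 87.5]
wrist_force: [-0.7, -1.0, 0.2]
finger_gap: 0.0006
grip_force: 0.0
```

```bash
python3 - <<'E'
from h import *
tcp(); front(); line()
E
```

```text
t 5.93 track [-0.0048  0.221 ] z 0.0883 ori [-1.798e+02  1.000e-01  8.750e+01] F [-0.67 -0.98  0.22]
t 5.93 [271, 181, 22, 32, 327] [[-0.0319, 0.1157], [-0.0204, 0.1171], [-0.0101, 0.116], [0.0011, 0.1174], [0.0112, 0.1163]]
scene [243, 184, 15, 25, 59] z.1 [0.0017, 0.0149] z.093 [-0.0084, 0.0178]
scene [291, 209, 10, 12, 50] z.1 [0.1178, 0.0947] z.093 [0.109, 0.0986]
```

Speed is about 0.049 m/s with 0.083 m to go. I'll place the hand to meet the face while moving away at half the shuttle's speed, so the elastic bounce leaves the shuttle at rest.

Emit:
{"op": "move_arm", "data": {"moves": [[0,0,0,-0.3,0,0,0],[0,0,0,-0.3,0,0,0],[0,0,0,-0.24,0,0,0],[0,0,0,0,0,0,0],[0,0,0,0,0,0,0],[0,0,0,0,0,0,0]]}}

```text
time_s: 6.53
tcp_pos: [0.5503, 0.2123, 0.09]
orientation: [180.0, -0.0, 87.6]
wrist_force: [0.6, 0.1, 0.0]
finger_gap: 0.0004
grip_force: 0.0
```

```bash
python3 - <<'E'
from h import *
tcp(); front(); line()
E
```

```text
t 6.53 track [-0.0042  0.2023] z 0.0900 ori [180.   -0.   87.6] F [0.55 0.13 0.04]
t 6.53 [280, 180, 23, 31, 318] [[-0.0272, 0.1432], [-0.0166, 0.1419], [-0.0053, 0.1431], [0.0049, 0.1418], [0.0159, 0.143]]
scene [252, 182, 16, 25, 60] z.1 [0.0003, 0.0411] z.093 [-0.0099, 0.0443]
scene [291, 209, 10, 12, 50] z.1 [0.1178, 0.0947] z.093 [0.109, 0.0986]
```

Emit:
{"op": "move_arm", "data": {"moves": [[0,0,0,0,0,0,0],[0,0,0,0,0,0,0],[0,0,0,0,0,0,0],[0,0,0,0,0,0,0],[0,0,0,0,0,0,0],[0,0,0,0.05,0,0,0]]}}

```text
time_s: 7.13
tcp_pos: [0.5502, 0.2133, 0.0896]
orientation: [180.0, 0.0, 87.6]
wrist_force: [-0.4, -0.2, 0.3]
finger_gap: 0.0002
grip_force: 0.0
```

```bash
python3 - <<'E'
from h import *
tcp(); front()
E
```

```text
t 7.13 track [-0.0043  0.2032] z 0.0896 ori [180.    0.   87.6] F [-0.37 -0.22  0.33]
t 7.13 [288, 178, 23, 31, 321] [[-0.0301, 0.1652], [-0.0185, 0.1663], [-0.0081, 0.1648], [0.0032, 0.1658], [0.0133, 0.1644]]
```

Emit:
{"op": "move_arm", "data": {"moves": [[0,0,0,0.052,0,0,0],[0,0,0,0.052,0,0,0],[0,0,0,0.052,0,0,0],[0,0,0,0.052,0,0,0],[0,0,0,0.052,0,0,0],[0,0,0,0.052,0,0,0],[0,0,0,0.052,0,0,0],[0,0,0,0.052,0,0,0]]}}

```text
time_s: 7.85
tcp_pos: [0.5506, 0.224, 0.0896]
orientation: [180.0, 0.0, 87.6]
wrist_force: [-0.3, -0.3, -0.2]
finger_gap: 0.0001
grip_force: 0.0
```

```bash
python3 - <<'E'
from h import *
tcp(); line()
E
```

```text
t 7.85 track [-0.0043  0.214 ] z 0.0896 ori [180.    0.   87.6] F [-0.25 -0.31 -0.18]
scene [269, 179, 16, 24, 53] z.1 [0.0031, 0.0875] z.093 [-0.007, 0.0912]
scene [291, 209, 10, 12, 50] z.1 [0.1178, 0.0947] z.093 [0.109, 0.0986]
```

Emit:
{"op": "move_arm", "data": {"moves": [[0,0,0,0.055,0,0,0],[0,0,0,0.055,0,0,0],[0,0,0,0.052,0,0,0],[0,0,0,0.052,0,0,0],[0,0,0,0.052,0,0,0],[0,0,0,0.052,0,0,0],[0,0,0,0.05,0,0,0],[0,0,0,0.05,0,0,0]]}}

```text
time_s: 8.57
tcp_pos: [0.5511, 0.2344, 0.0896]
orientation: [180.0, 0.0, 87.6]
wrist_force: [-0.4, 0.5, -0.5]
finger_gap: 0.0005
grip_force: 0.0
```

```bash
python3 - <<'E'
from h import *
tcp(); front(); line()
E
```

```text
t 8.57 track [-0.0043  0.2244] z 0.0896 ori [180.    0.   87.6] F [-0.44  0.52 -0.54]
t 8.57 [299, 176, 24, 31, 306] [[-0.0282, 0.2005], [-0.0166, 0.2013], [-0.006, 0.1996], [0.0053, 0.2004], [0.0164, 0.2011]]
scene [272, 178, 17, 24, 53] z.1 [0.0034, 0.0981] z.093 [-0.0067, 0.102]
scene [291, 209, 10, 12, 50] z.1 [0.1178, 0.0947] z.093 [0.109, 0.0986]
```

Line is at 0.098, level with the pointer. I back the hand away and check for residual motion.

Emit:
{"op": "move_arm", "data": {"moves": [[0,0,0,0.1,0,0,0],[0,0,0,0.3,0,0,0],[0,0,0,0.3,0,0,0]]}}

```text
time_s: 8.92
tcp_pos: [0.5519, 0.2522, 0.0896]
orientation: [180.0, -0.0, 87.6]
wrist_force: [-0.3, -0.0, -0.4]
finger_gap: 0.0005
grip_force: 0.0
```

```bash
python3 - <<'E'
from h import *
tcp(); front(); line(save='pics/s9.png'); line('side',save='pics/d9.png')
a=cv2.resize(cv2.imread('pics/s9.png')[165:245,230:340],(400,290),interpolation=cv2.INTER_CUBIC)
b=cv2.resize(cv2.imread('pics/d9.png')[130:240,190:340],(400,293),interpolation=cv2.INTER_CUBIC)[:290]
cv2.imwrite('pics/m9.png',np.hstack([a,b]))
E
```

```text
t 8.92 track [-0.0042  0.2423] z 0.0896 ori [180.   -0.   87.6] F [-0.27 -0.01 -0.38]
t 8.92 [299, 176, 24, 31, 308] [[-0.0282, 0.2005], [-0.0166, 0.2013], [-0.0051, 0.2021], [0.0053, 0.2004], [0.0164, 0.2011]]
scene [272, 179, 17, 23, 46] z.1 [0.0062, 0.0982] z.093 [-0.0039, 0.1021]
scene [291, 209, 10, 12, 50] z.1 [0.1178, 0.0947] z.093 [0.109, 0.0986]
side [224, 177, 11, 9, 34] z.1 [0.0886, 0.1088] z.093 [0.0968, 0.1033]
```

View pics/m9.png

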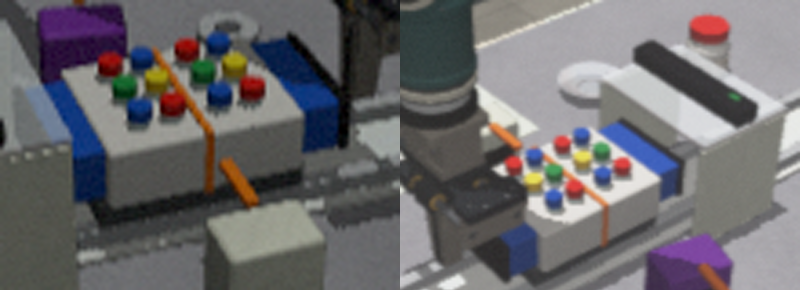

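Left half (scene): the line top runs (155,50)→(210,130) and the pointer (225,162)→(255,200), nearly collinear; the face did not move in 0.35 s. Right half (side): the line runs (548,148)→(605,205) with the pointer at (505,135). Next I compare the two precisely, row by row.

```bash
cat > cmp.py <<'E'
from h import *
import sys
def run(tag):
  for n,f,rows,pb in (('scene',f'pics/s{tag}.png',(176,201),(288,303,205,224)),('side',f'pics/d{tag}.png',(130,206),(222,236,175,188))):
    im=cv2.imread(f).astype(int); h=cv2.cvtColor(im.astype(np.uint8),cv2.COLOR_BGR2HSV); m=cv2.inRange(h,(5,110,90),(20,255,255)); c=cam(n)
    ys,xs=np.where(m>0)
    def ctr(sel,z):
        # weighted by orange-ness per row
        out=[]
        for y in sorted(set(ys[sel])):
            X=xs[sel&(ys==y)]; a=np.arange(X.min()-2,X.max()+3); w=np.clip(im[y,a,2]-im[y,a,0]-40,0,None)
            out.append(np.r_[tr(ray(n,(a*w).sum()/w.sum(),y,z,c)),y])
        return np.array(out)
    if n=='scene': L=(xs>265)&(xs<291)&(ys>=rows[0])&(ys<=rows[1])
    else: L=(xs>238)&(xs<270)&(ys>=rows[0])&(ys<=rows[1])
    P=(xs>=pb[0])&(xs<=pb[1])&(ys>=pb[2])&(ys<=pb[3])
    l,p=ctr(L,.1),ctr(P,.093); l=l[np.abs(l[:,0])<.058]
    print(n,'line',l[:,:2].round(4).tolist(),'\n ptr',p[:,:2].round(4).tolist(),'\n med',np.median(l[:,1]),np.median(p[:,1]))
run(sys.argv[1])
E
python3 cmp.py 9; python3 -c "
from h import *
tcp(); front(); tcp()"
```

```text
scene line [[-0.0531, 0.0993], [-0.0479, 0.0982], [-0.0423, 0.0981], [-0.0369, 0.0978], [-0.0318, 0.0967], [-0.0268, 0.0957], [-0.0215, 0.0952], [-0.0159, 0.0959], [-0.0105, 0.0961], [-0.0046, 0.0978], [-0.001, 0.0933], [0.0035, 0.0914], [0.0105, 0.0962], [0.0156, 0.0962], [0.0207, 0.096], [0.0263, 0.0976], [0.0315, 0.0981], [0.0364, 0.0978], [0.0414, 0.0978], [0.0464, 0.098], [0.0513, 0.0981], [0.056, 0.0975]] 
 ptr [[0.0636, 0.0955], [0.0678, 0.0939], [0.0719, 0.0923], [0.0769, 0.0931], [0.0829, 0.0967], [0.0874, 0.0966], [0.0928, 0.0986], [0.0964, 0.0962], [0.1008, 0.0958], [0.1063, 0.0985], [0.1097, 0.0956], [0.1151, 0.0982], [0.1197, 0.0985], [0.1239, 0.0983], [0.1282, 0.0979], [0.1322, 0.0972], [0.1362, 0.0962]] 
 med 0.09755 0.0966
side line [[0.0365, 0.0952], [0.0318, 0.0967], [0.0265, 0.0974], [0.0027, 0.0962], [-0.0022, 0.0971], [-0.0076, 0.0973], [-0.0127, 0.0979], [-0.0289, 0.0982], [-0.0327, 0.1002], [-0.04, 0.0977], [-0.0457, 0.0972], [-0.051, 0.0972], [-0.0561, 0.0974]] 
 ptr [[0.1259, 0.0997], [0.121, 0.1017], [0.115, 0.1022], [0.1087, 0.1022], [0.1024, 0.1023], [0.0963, 0.1024], [0.0904, 0.1027], [0.0844, 0.1029], [0.0789, 0.1038], [0.0747, 0.1062], [0.0711, 0.1094]] 
 med 0.0973 0.1024
t 9.07 track [-0.0047  0.2432] z 0.0896 ori [180.   -0.   87.7] F [ 0.64 -0.1  -0.42]
t 9.07 [299, 176, 24, 31, 306] [[-0.0282, 0.2005], [-0.0166, 0.2013], [-0.0051, 0.2021], [0.0053, 0.2004], [0.0164, 0.2011]]
t 9.12 track [-0.0045  0.2424] z 0.0895 ori [-180.     0.    87.7] F [ 0.25  0.22 -0.22]
```

Scene gives line ≈ pointer, while the side view gives the line about 5 mm short. The pointer's side faces bias the two views in opposite directions. I'll look straight down with the wrist camera.

Emit:
{"op": "move_arm", "data": {"moves": [[0,0,0,0.2,0,-1,0],[0,0,0,0,0,-1,0],[0,0,0,0,0,-1,0],[0,0,0,0,0,-1,0],[0,0,0,-0.5,0.4,-1,0],[0,0,0,-1,0.4,-1,0],[0,0,0,-1,0.4,-1,0],[0,0,0,-1,0.4,0,0]]}}

```text
time_s: 9.78
tcp_pos: [0.591, 0.1674, 0.2703]
orientation: [179.5, -0.2, 87.6]
wrist_force: [0.5, 0.1, 0.5]
finger_gap: 0.0003
grip_force: 0.0
```

Emit:
{"op": "move_arm", "data": {"moves": [[0,0,0,-1,0.4,0,0],[0,0,0,-1,0,0,0],[0,0,0,-1,0,0,0],[0,0,0,-1,0,0,0],[0,0,0,-0.5,0,0,0],[0,0,0,0,0,0,0],[0,0,0,0,0,0,0]]}}

```text
time_s: 10.37
tcp_pos: [0.5936, 0.0552, 0.2647]
orientation: [180.0, -0.0, 87.5]
wrist_force: [0.3, 0.5, 0.3]
finger_gap: 0.0005
grip_force: 0.0
```

```bash
cat > wr.py <<'E'
from h import *
import sys
tcp(); c=cam('wrist'); im,d=bot.read_camera('wrist'); front(); tcp(); cv2.imwrite(f'pics/w{sys.argv[1]}.png',im)
p,R,t=c; print('cam',tr(-R.T@t),(-R.T@t)[2])
m=cv2.inRange(cv2.cvtColor(im,cv2.COLOR_BGR2HSV),(5,130,90),(20,255,255)); k,l,st,ce=cv2.connectedComponentsWithStats(m)
for i in range(1,k):
    if st[i][4]<30: continue
    a,b,w,h,_=st[i]; print(st[i].tolist(),ce[i].round(1))
    ys,xs=np.where(l==i)
    o=[]
    for x in np.linspace(a+2,a+w-3,7).astype(int):
        Y=ys[xs==x]; o.append([tr(ray('wrist',x,Y.min()-.5,z,c)).tolist()+tr(ray('wrist',x,Y.max()+.5,z,c)).tolist()[1:] for z in (.1,.093)])
    for q in o: print('   z.1',q[0],' z.093',q[1])
E
python3 wr.py 10
```

```text
t 10.37 track [0.0456 0.0471] z 0.2647 ori [180.   -0.   87.5] F [0.34 0.5  0.3 ]
t 10.42 [299, 176, 24, 31, 309] [[-0.0282, 0.2005], [-0.0166, 0.2013], [-0.0051, 0.2021], [0.0053, 0.2004], [0.0164, 0.2011]]
t 10.47 track [0.0455 0.049 ] z 0.2646 ori [-1.80e+02 -1.00e-01  8.77e+01] F [-0.31  1.05  0.07]
cam [0.0455 0.1273] 0.41007323134422174
[288, 116, 53, 10, 525] [314.  120.5]
   z.1 [0.0779, 0.1061, 0.0968]  z.093 [0.0787, 0.1057, 0.0962]
   z.1 [0.0855, 0.1061, 0.0968]  z.093 [0.0864, 0.1056, 0.0961]
   z.1 [0.093, 0.1061, 0.0968]  z.093 [0.0941, 0.1056, 0.0961]
   z.1 [0.1006, 0.1061, 0.0968]  z.093 [0.1018, 0.1056, 0.0961]
   z.1 [0.1081, 0.1061, 0.0968]  z.093 [0.1095, 0.1056, 0.0961]
   z.1 [0.1156, 0.1061, 0.0968]  z.093 [0.1172, 0.1056, 0.0961]
   z.1 [0.1232, 0.1061, 0.0968]  z.093 [0.1249, 0.1056, 0.0961]
[137, 121, 130, 7, 781] [201.4 124.5]
   z.1 [-0.0648, 0.1018, 0.0952]  z.093 [-0.0673, 0.1012, 0.0945]
   z.1 [-0.0459, 0.1008, 0.0952]  z.093 [-0.048, 0.1002, 0.0945]
   z.1 [-0.026, 0.1008, 0.0952]  z.093 [-0.0277, 0.1002, 0.0944]
   z.1 [-0.0062, 0.1007, 0.0951]  z.
[... 1032 characters left out ...]
-0.1045, -0.1861]  z.093 [0.0271, -0.1098, -0.1932]
   z.1 [0.0275, -0.1045, -0.1861]  z.093 [0.0271, -0.1098, -0.1932]
   z.1 [0.0275, -0.1045, -0.1861]  z.093 [0.0271, -0.1098, -0.1932]
[269, 308, 5, 57, 191] [271.4 337.9]
   z.1 [0.0626, -0.1073, -0.1862]  z.093 [0.0629, -0.1125, -0.1932]
   z.1 [0.0626, -0.1073, -0.1862]  z.093 [0.0629, -0.1125, -0.1932]
   z.1 [0.0626, -0.1073, -0.1862]  z.093 [0.0629, -0.1125, -0.1932]
   z.1 [0.0626, -0.1073, -0.1862]  z.093 [0.0629, -0.1125, -0.1932]
   z.1 [0.0626, -0.1073, -0.1862]  z.093 [0.0629, -0.1125, -0.1932]
   z.1 [0.0626, -0.1073, -0.1862]  z.093 [0.0629, -0.1125, -0.1932]
   z.1 [0.0626, -0.1073, -0.1862]  z.093 [0.0629, -0.1125, -0.1932]
```

View pics/w10.png

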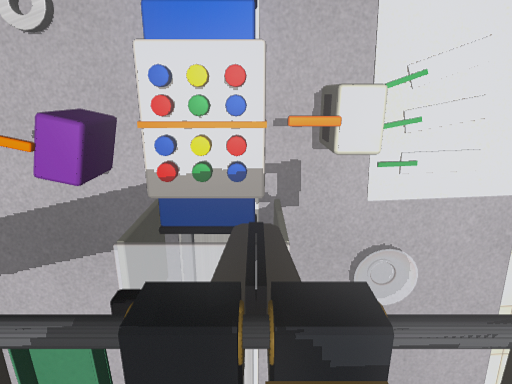

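The top view puts the line at y≈0.0978 (pixel row 124.5) and the pointer at ≈0.1009 (row 120.5). The line centre lies within the pointer's width, about 3 mm off, and the shuttle has not moved for 1.5 s. Another pass wouldn't reliably do better, so I'll withdraw the hand and hand in.

Emit:
{"op": "move_arm", "data": {"moves": [[0,0,0,0,-0.5,-0.8,0],[0,0,0,0,-0.5,-0.8,0],[0,0,0,0,-0.5,-0.8,0],[0,0,0,0,0,-0.5,0],[0,0,0,0,0,0,0],[0,0,0,0,0,0,0],[0,0,0,0,0,0,0]]}}

```text
time_s: 11.05
tcp_pos: [0.5558, 0.0574, 0.336]
orientation: [-179.9, 0.0, 87.7]
wrist_force: [0.4, 0.4, -0.9]
finger_gap: 0.0002
grip_force: 0.0
```

```bash
python3 - <<'E'
from h import *
tcp(); front()
print(bot.close_job())
E
```

```text
t 11.05 track [0.0078 0.0478] z 0.3360 ori [-179.9    0.    87.7] F [ 0.39  0.45 -0.9 ]
t 11.05 [299, 176, 24, 31, 309] [[-0.0282, 0.2005], [-0.0166, 0.2013], [-0.0051, 0.2021], [0.0053, 0.2004], [0.0164, 0.2011]]
the job is handed in; nothing more can be done
None
```

Job handed in at about 11 s: the shuttle went through the tunnel, was braked on its front buffer, and now stands still with its orange line about 3 mm short of the pointer's centre (within the pointer's width), with the hand clear.

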